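Breakfast crispbread from the peg stand into the rack

TASK

Lay out the breakfast bread: lift every ring crispbread off its peg and stand it upright, fully down, in a free slot of the wooden rack, and take the wooden butter spreader off its fork and stand it blade down in one of the blue mugs. Let no bread drop onto the table, keep both mugs upright, and leave the slice already in the rack and everything else on the table where they are.

Things in the scene. Friction and masses are not known exactly. Their poses are not given: they have to be found in the camera images.
- stand: Fixed wooden bread stand, origin at table level under its cross bar, z up. Two steel pegs and a fork stick out level along its -x, roughly towards the robot (see the points). Cross bar along y: 16 mm deep, 350 mm long, top at z = 175 mm. Ring breads hang at x = -115 mm (front place) or -55 mm (back place) of a peg, centre at z = 149 mm.
- peg_1 (a point): Front end of the right peg (stand x = -150, y = -115, z = 165 mm, on the peg's axis). The peg is an 8 mm round bar, level, 142 mm long; at this end it turns up by 14 mm above the axis, and the bend's front face is 4 mm further out.
- peg_2 (a point): Front end of the left peg (stand x = -150, y = +20, z = 165 mm); otherwise as peg_1.
- fork (a point): Midway between the front ends of the fork's two prongs (stand x = -75, y = +115, z = 185 mm). Prongs: level 8 mm round bars along the stand's x, 30 mm apart between axes; their ends turn up to z = 197 mm. A block behind the fork at x = 0 (16 mm deep, 50 mm wide) reaches z = 195 mm.
- rack: Fixed birch crispbread rack, 100 (x) by 262 (y) mm, 89 mm high; origin at the centre of its underside, z up. Five slots along its x at y = +100, +50, 0, -50, -100 mm, 15 mm wide at z = 30, flaring to 25 mm at the mouth (z = 85). Flat caps between them (top z = 89). Two rails along y at x = +-36 mm (tops z = 30) carry the bread: a ring fully down has its centre at x = 0, z = 81 mm, axis along y.
- spreader: Dark wooden butter spreader, 166 mm long, 50 g, heaviest at the head, hanging by its head in the stand's fork. Origin at the centre of the head, z up. Head 14 mm (x) by 40 mm (y) by 36 mm (z); handle below it 12 x 14 mm, 62 mm long; blade below that 6 mm (x) by 30 mm (y), 70 mm long. Starts with axes parallel to the stand's, head's underside on the prongs, near stand x = -45 mm.
- spreader_tip (a point): Lower end of the spreader's blade, 148 mm below the centre of the head.
- ring1_center (a point): Centre of a brown ring crispbread: 120 mm outer diameter, 40 mm hole, 12 mm thick, about 70 g. Its x is the ring's axis, so the top of the upright ring is 60 mm above this point. At the start it hangs upright on a peg of the stand, its axis along the peg. None if absent in this start.
- ring2_center (a point): Centre of a brown ring crispbread: 120 mm outer diameter, 40 mm hole, 12 mm thick, about 70 g. Its x is the ring's axis, so the top of the upright ring is 60 mm above this point. At the start it hangs upright on a peg of the stand, its axis along the peg. None if absent in this start.
- ring3_center (a point): Centre of a brown ring crispbread: 120 mm outer diameter, 40 mm hole, 12 mm thick, about 70 g. Its x is the ring's axis, so the top of the upright ring is 60 mm above this point. At the start it hangs upright on a peg of the stand, its axis along the peg. None if absent in this start.
- ring4_center (a point): Centre of a brown ring crispbread: 120 mm outer diameter, 40 mm hole, 12 mm thick, about 70 g. Its x is the ring's axis, so the top of the upright ring is 60 mm above this point. At the start it hangs upright on a peg of the stand, its axis along the peg. None if absent in this start.
- slice_a: Brown rectangular crispbread slice already standing in a slot of the rack, 90 x 10 x 95 mm (10 mm along the rack's y); origin at the centre of its lower edge. One of the three is present, the others are None. Leave alone.
- slice_b: Brown rectangular crispbread slice already standing in a slot of the rack, 90 x 10 x 95 mm (10 mm along the rack's y); origin at the centre of its lower edge. One of the three is present, the others are None. Leave alone.
- slice_c: Brown rectangular crispbread slice already standing in a slot of the rack, 90 x 10 x 95 mm (10 mm along the rack's y); origin at the centre of its lower edge. One of the three is present, the others are None. Leave alone.
- mug_a: Blue enamel mug, 80 mm outer diameter, 80 mm high, wall 3 mm, inner floor at 4 mm; handle along its own +y reaching 77 mm from the axis. Origin at the centre of the underside, z up. It stands loose on the table, 250 g.
- mug_b: Blue enamel mug, 80 mm outer diameter, 80 mm high, wall 3 mm, inner floor at 4 mm; handle along its own +y reaching 77 mm from the axis. Origin at the centre of the underside, z up. It stands loose on the table, 250 g.
- egg_cup: Stainless steel egg cup with an egg, 52 mm across, 94 mm high; origin at the centre of its underside. Bystander, leave alone.
- jam_jar: Amber jam jar with red lid, 68 mm across, 85 mm high; origin at the centre of its underside. Bystander, leave alone.
- salt_mill: Dark wooden salt mill, 52 mm across, 116 mm high; origin at the centre of its underside. Bystander, leave alone.
Things that resemble listed ones, but are neither listed nor needed, are in the scene too. There is more than one size of the spreader; the job needs the larger.

How it is judged:
By the outcome, as a careful person would: the job done as asked, in the order asked, and still so for the second after the job is handed in, with the robot touching nothing.
Of slice_a, slice_b, slice_c only 1 to 1 are there at a start; the rules pass over those that are not, and their reading is None.
Of ring1, ring2, ring3, ring4 only 3 to 4 are there at a start; the rules pass over those that are not, and their reading is None.
At some moment in a run one of mug_a, mug_b may be knocked a few centimetres aside while the robot is not near it.
It also fails if it takes over 210 s, if anything falls off the work surface, if the arm or the gripper's body presses on something with over 40 N, if the wrist force passes 120 N, or if a joint passes its speed limit or range.

ROBOT

A 6-joint arm with a two-finger parallel gripper is mounted at the origin on the work surface. World frame = base frame: x ahead of the robot, y to its left, z up, the work surface at z = 0. Lengths are in mm, angles in rad, forces in N, time in s.
With the tool pointing down it reaches from about 225 to 725 mm from the base axis. Payload 3.1 kg.
Tool frame: the origin (TCP) lies on the centre line of the jaws, within the pads' length; the fingertips stand 11 mm ahead of it and the grasp point (between the pads) lies 8 mm behind it; z points along the fingers, y is the line along which they close (so a half turn about z gives the same grasp; the last joint's range is limited). The gripper opens to 85 mm and grips with 20 to 120 N. Pads are 22 mm wide; open, the fingers measure 114 mm over their backs; the gripper's body (76 mm by 85 mm) begins 54 mm behind the grasp point. The pads swing forward as they close: fully open they stand 13 mm farther back than shut.
Start: joints at [1.05, 0.048, 0.099, 1.622, 0, 1.443], TCP at [200.964, 485.006, 242.312] pointing down, gripper open.
Joint ranges: [-2.91, 2.91], [-0.99, 1.94], [-1.21, 1.42], [-2.12, 2.29], [-1.49, 1.47], [-3.14, 3.14]. Speed limits (rad/s): [2.79, 2.79, 3.14, 3.14, 3.14, 3.14].

INTERFACE

Orientations are given as a unit quaternion [x, y, z, w].
In Python, from rig import arm gives the robot as it stands.
- The arm moves only by the tool servo_tool, never from a script. Its argument "rows" is a list of rows, each a list of 3 entries, a list of its own where there are three numbers: the turn, a rotation vector about the tool's x, y, z in rad, then the shift along the tool's x, y, z in mm, then the opening, from 0 (shut) to 1 (fully open). A call has 1 to 20 rows; each row is the pose to reach, as a shift and turn from the pose commanded when the call began, along the tool's axes at that moment; what a row does not reach only later rows make up. A row lasts 1/12 s, in which the tool goes at most 41.7 mm and 7.16 degrees, less where a joint would pass 70% of its speed; a pose out of reach is approached as far as the arm can. A call with a gripper value outside its range is refused whole. The fingers move at their own pace and stop on an object; "newtons" is the grip in N (left out, the last holds). Time passes only in rows, so rows that repeat a pose let the fingers close. It gives the time, the measured TCP pose, the force, the opening and the grip force at its end, in the units of the state.
- arm.get_state(): the state, without advancing time (a new reading comes with each control period).
- arm.get_image(name): name is "scene" or "top" or "wrist"; returns the picture (420x560x3 uint8, red, green, blue); there is no depth.
- arm.camera_params(name): a dict with "vertical_fov" (degrees; the focal length in pixels is half the picture's height over the tangent of half this angle, whatever the lens; pixels are square), "cx", "cy" (the principal point, pixels), "position" and "rotation" of the camera in the world. Camera axes: x right, y up, looking along -z (the intrinsics and any distortion apply to the point x, -y, -z); pixel columns grow to the right and rows downward; lengths in mm; the calibration is good to about 2 mm. A picture is of the moment at which its call begins: read the wrist's pose just before it. camera_params takes no time and is no camera call; for the wrist camera it gives the pose at the moment of the call.
- arm.sign_off(): hands the job in; it is judged then, once.
The state is a dict: "t": time; "qpos": joint angles; "joint_velocities": joint speeds; "tau": joint torques, N m; "tool_pos": TCP position; "ee_rot": TCP orientation; "contact_force": force on the tool from outside, world axes, zero at the start; "ft_torque": the same for the moment, N m; "gripper_width": opening from 0.0 (shut) to 1.0 (fully open); "grip_force": force on a finger pad.
Only numpy, scipy, OpenCV 4.12 (cv2) and the standard library are available. Lean on these libraries where they do the work, as an engineer would, in place of code of your own. Each camera call takes 0.05 s, during which the arm holds its last target. There are 200 camera calls.

## Working session

There is one attempt and no reset: what is moved stays moved. The work goes in short steps, Python scripts to look and compute and a tool call to move; the robot and the scene stay as the last step left them, time stands still between calls to the robot, and variables do not carry over. Pictures are saved under pics/ and viewed, at most 14 in all, crops included, and the job is handed in when it is done.

Besides the shell and the picture viewer there is one more tool, called after "Call:" as name(argument=value, ...) on one line, values as JSON. servo_tool: Moves the arm, as the interface text tells. Its arguments: {"type":"object","properties":{"rows":{"type":"array"},"newtons":{"type":"number"}},"required":["rows"]}

```bash
mkdir -p pics; ls
python3 - <<'E'
from rig import arm
import cv2
for n in("scene","top","wrist"):
    p=arm.camera_params(n); print(n,p)
    cv2.imwrite(f"pics/{n}0.png",arm.get_image(n)[:,:,::-1])
print(arm.get_state())
E
```

```text
pics
scene {'vertical_fov': 47.493326261996955, 'cx': 290.61862165908843, 'cy': 215.48863564418002, 'position': array([1459.17358889,   78.20047797,  820.67727491]), 'rotation': array([0.31290143, 0.34159148, 0.64763911, 0.60495582])}
top {'vertical_fov': 52.768329788273164, 'cx': 280.6956534786531, 'cy': 210.1441629881456, 'position': array([ 311.22294115,    7.60321912, 1465.98799312]), 'rotation': array([-0.05477085,  0.0492238 ,  0.71118817, -0.69913415])}
wrist {'vertical_fov': 61.64299690637475, 'cx': 277.58419524131045, 'cy': 210.2334836461195, 'position': array([126.80614781, 514.78496522, 372.91448971]), 'rotation': array([-0.13350844, -0.08776966,  0.54847256,  0.82076174])}
{'t': 0.15, 'qpos': array([1.05019071e+00, 4.85968800e-02, 9.79482922e-02, 1.62202743e+00,
       1.06088073e-05, 1.44299245e+00]), 'joint_velocities': array([ 0.00094255, -0.00305118,  0.0036613 , -0.00014666,  0.00211689,
        0.00022745]), 'tau': array([ 1.35400674e-03, -3.39259028e+01,  3.20423913e+01,  1.53386890e-02,
       -1.30892026e-04, -1.83597513e-05]), 'tool_pos': array([200.73426457, 484.60216411, 241.37288101]), 'ee_rot': array([ 1.95140586e-01,  9.80774831e-01, -8.89193716e-04, -3.04420543e-04]), 'contact_force': array([ 0.87305728,  0.71601793, -0.02190629]), 'ft_torque': array([ 0.0154412 , -0.04785111,  0.05985001]), 'grip_force': 0.0, 'gripper_width': 1.0001888546674624}
```

View pics/scene0.png

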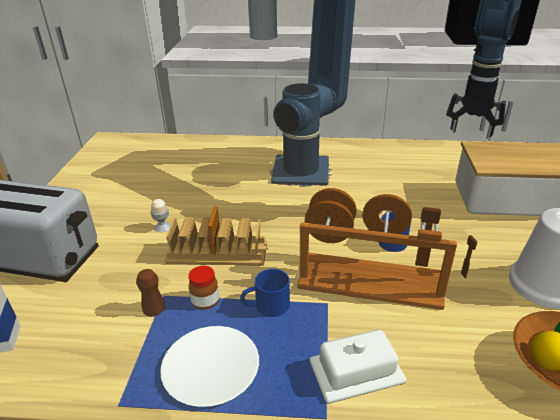

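View pics/top0.png

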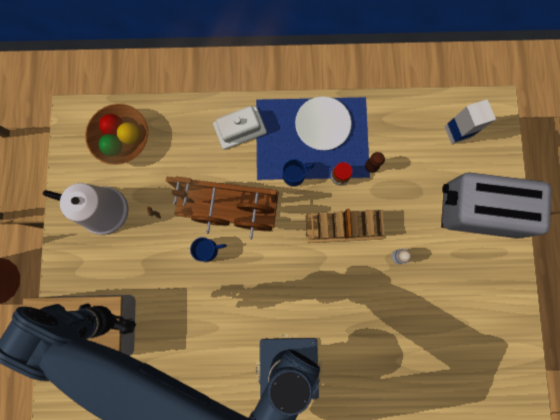

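View pics/wrist0.png

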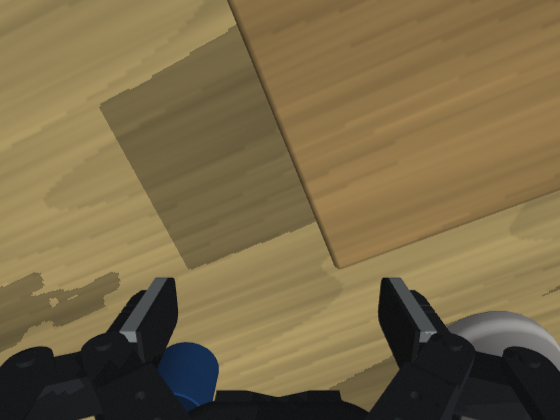

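The scene picture shows the stand at (380,250) with two rings on the peg at (330,215), at least one at (387,215) and the spreader at (430,235). The rack is at (215,240), and the mugs are at (272,292) and (393,235). The top picture shows the stand at (225,205), the rack at (345,225), and the mugs at (204,250) and (293,172). The wrist picture only shows the board. Next I'll zoom in.

```bash
cat > h.py <<'E'
import numpy as np, cv2
from scipy.spatial.transform import Rotation as R
def cam(p):
    f=210/np.tan(np.radians(p["vertical_fov"])/2); return f,R.from_quat(p["rotation"]).as_matrix()
def ray(p,u,v):
    f,M=cam(p); d=M@np.array([(u-p["cx"])/f,-(v-p["cy"])/f,-1]); return p["position"],d/np.linalg.norm(d)
def plane(p,u,v,z):
    o,d=ray(p,u,v); return o+d*(z-o[2])/d[2]
def tri(obs):
    A=np.zeros((3,3));b=np.zeros(3);L=[]
    for p,u,v in obs:
        o,d=ray(p,u,v);P=np.eye(3)-np.outer(d,d);A+=P;b+=P@o;L.append((o,P))
    x=np.linalg.solve(A,b);return x,[np.linalg.norm(P@(x-o)) for o,P in L]
def proj(p,X):
    f,M=cam(p);c=M.T@(np.asarray(X)-p["position"]);return p["cx"]-f*c[0]/c[2],p["cy"]+f*c[1]/c[2]
E
python3 - <<'E'
import cv2,numpy as np
t=cv2.imread("pics/top0.png");s=cv2.imread("pics/scene0.png")
a=cv2.resize(t[145:275,130:410],(800,371),interpolation=cv2.INTER_CUBIC)
b=cv2.resize(s[180:310,140:490],(800,297),interpolation=cv2.INTER_CUBIC)[:229]
cv2.imwrite("pics/c1.png",np.vstack([a,b]))
cv2.imwrite("pics/c2.png",cv2.resize(s[180:305,290:485],(800,513),interpolation=cv2.INTER_CUBIC))
E
```

```text
(no output)
```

View pics/c1.png

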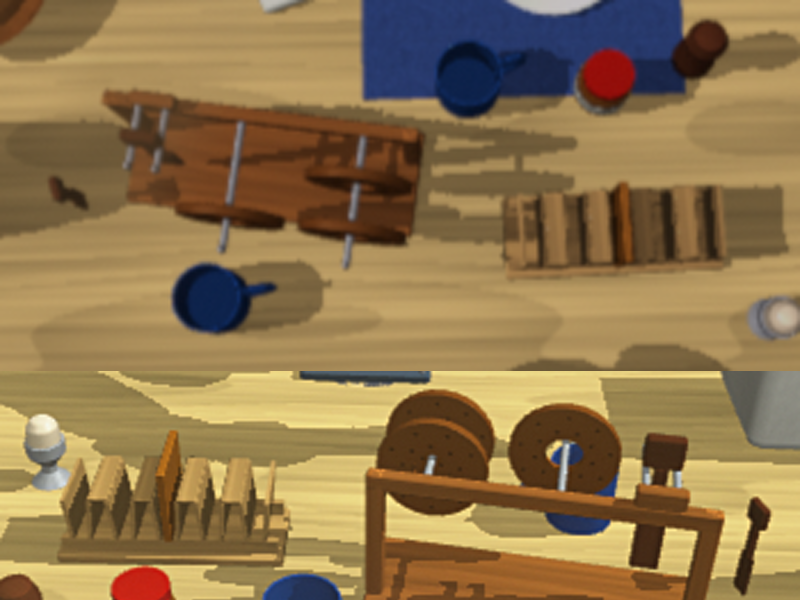

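View pics/c2.png

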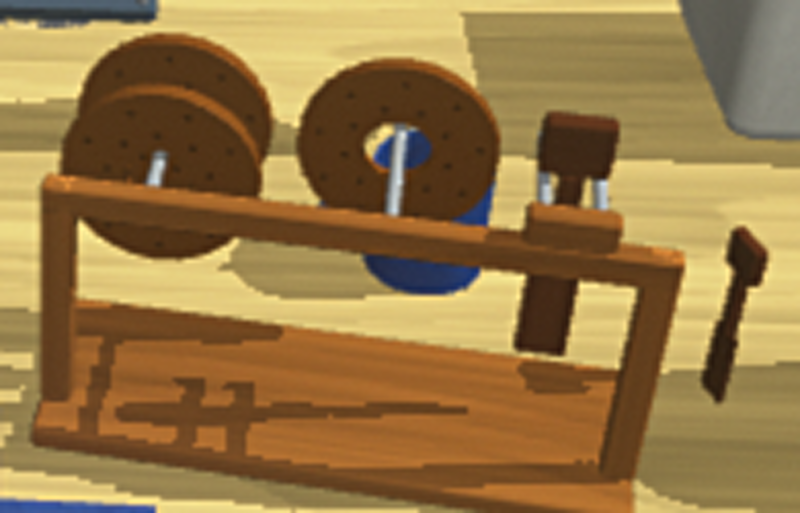

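The crops show three rings: peg_1 front and back, peg_2 front. The slice stands in the rack's middle slot, at (622,225) of the crop, and the large spreader hangs in the fork at (145,140). The one at (65,190) is the small decoy. Next come coarse positions.

Run:
```python
from h import *
from rig import arm
t=arm.camera_params("top");s=arm.camera_params("scene")
T=lambda x,y:(130+x*.35,145+y*130/371)
def tp(n,x,y,z): print(n,plane(t,*T(x,y),z).round(0))
tp("peg1tip",347,265,172);tp("peg2tip",223,248,172)
tp("barL",103,98,175);tp("barR",422,133,175)
tp("rackBL",508,276,10);tp("rackBR",728,272,10);tp("slice top",622,225,110)
tp("mugA",212,298,80);tp("mugB",468,78,80)
tp("jar",607,75,85);tp("salt",705,42,110);tp("egg",780,318,90)
tp("rackTL",505,193,80);tp("rackTR",722,186,80)
S=lambda x,y:(290+x*195/800,180+y*125/513)
print("spreader head", tri([(t,*T(145,140)),(s,*S(582,140))]))
print("ring p2 top", tri([(t,*T(225,215)),(s,*S(410,62))]))
for n in("top","scene"):
    I=arm.get_image(n);h=cv2.cvtColor(I,cv2.COLOR_RGB2HSV)
    print(n,h[240:260:4,206:214:3].tolist() if n=="top" else 0)
```

```text
peg1tip [419. 107. 172.]
peg2tip [440. 240. 172.]
barL [606. 373. 175.]
barR [561.  25. 175.]
rackBL [416. -74.  10.]
rackBR [ 416. -338.   10.]
slice top [ 464. -198.  110.]
mugA [391. 269.  80.]
mugB [644. -29.  80.]
jar [ 644. -192.   85.]
salt [ 674. -302.  110.]
egg [ 357. -375.   90.]
rackTL [507. -69.  80.]
rackTR [ 511. -320.   80.]
spreader head (array([553.51044226, 322.71128897, 205.59030944]), [np.float64(4.278202996958673), np.float64(4.278202996958692)])
ring p2 top (array([471.89589513, 237.59253525, 201.60316142]), [np.float64(4.243246681839246), np.float64(4.243246681839213)])
top [[[109, 211, 69], [110, 191, 91], [17, 97, 87]], [[110, 211, 76], [110, 211, 75], [110, 210, 102]], [[109, 211, 75], [110, 208, 76], [110, 213, 78]], [[109, 211, 75], [110, 211, 75], [110, 209, 84]], [[109, 211, 76], [110, 207, 79], [110, 206, 47]]]
scene 0
```

```bash
cat >> h.py <<'E'
def toolR(yaw):  # tool down, tool y at world angle yaw
    y=np.array([np.cos(yaw),np.sin(yaw),0]);z=np.array([0,0,-1.]);return np.column_stack([np.cross(y,z),y,z])
def move(st,pos,yaw=None,M=None):
    M0=R.from_quat(st["ee_rot"]).as_matrix()
    if M is None: M=toolR(yaw)
    print("turn",R.from_matrix(M0.T@M).as_rotvec().round(4).tolist(),"shift",(M0.T@(np.asarray(pos)-st["tool_pos"])).round(1).tolist())
E
python3 - <<'E'
from h import *
from rig import arm
st=arm.get_state();w=arm.camera_params("wrist")
M0=R.from_quat(st["ee_rot"]).as_matrix();f,Mc=cam(w)
o=M0.T@(w["position"]-st["tool_pos"]);d=M0.T@-Mc[:,2];print("cam in tool",o,d,"up",M0.T@Mc[:,1])
Mt=toolR(3.0)
for P in([430,170,330],):
    W=dict(w);W["position"]=np.array(P)+Mt@o;W["rotation"]=R.from_matrix(Mt@M0.T@Mc).as_quat()
    for X in([420,106,172],[441,240,172],[583,199,175],[565,26,175],[528,319,207],[391,269,80]):print(X,np.round(proj(W,X)))
    move(st,P,3.0)
E
```

```text
cam in tool [  79.88704178   -0.62381534 -131.66282297] [-3.15690256e-01 -2.86176562e-04  9.48862256e-01] up [9.48862279e-01 1.09837340e-04 3.15690297e-01]
[420, 106, 172] [280. 113.]
[441, 240, 172] [277. 267.]
[583, 199, 175] [113. 247.]
[565, 26, 175] [69. 31.]
[528, 319, 207] [194. 375.]
[391, 269, 80] [323. 247.]
turn [-0.0007, -0.0012, -1.822] shift [-332.2, -203.2, -88.1]
```

Call:
servo_tool(rows=[[[0,0,-0.9],[-170,-100,-88],0.45],[[0,0,-1.822],[-332,-203,-88],0.45],[[0,0,-1.822],[-332,-203,-88],0.45],[[0,0,-1.822],[-332,-203,-88],0.45],[[0,0,-1.822],[-332,-203,-88],0.45],[[0,0,-1.822],[-332,-203,-88],0.45],[[0,0,-1.822],[-332,-203,-88],0.45],[[0,0,-1.822],[-332,-203,-88],0.45],[[0,0,-1.822],[-332,-203,-88],0.45],[[0,0,-1.822],[-332,-203,-88],0.45],[[0,0,-1.822],[-332,-203,-88],0.45],[[0,0,-1.822],[-332,-203,-88],0.45],[[0,0,-1.822],[-332,-203,-88],0.45],[[0,0,-1.822],[-332,-203,-88],0.45],[[0,0,-1.822],[-332,-203,-88],0.45],[[0,0,-1.822],[-332,-203,-88],0.45],[[0,0,-1.822],[-332,-203,-88],0.45],[[0,0,-1.822],[-332,-203,-88],0.45],[[0,0,-1.822],[-332,-203,-88],0.45],[[0,0,-1.822],[-332,-203,-88],0.45]], newtons=30)

```text
t: 1.92
tool_pos: [429.9, 170.4, 330.3]
ee_rot: [-0.655, 0.756, 0.0, -0.0]
contact_force: [-0.3, -0.1, 0.5]
gripper_width: 0.445
grip_force: 0.0
```

```bash
cat >> h.py <<'E'
import pickle
def shot(name):
    from rig import arm
    w=arm.camera_params("wrist");I=arm.get_image("wrist")[:,:,::-1];cv2.imwrite(f"pics/{name}.png",I);pickle.dump(w,open(f"pics/{name}.pkl","wb"));return w,I
E
python3 - <<'E'
from h import *
from rig import arm
st=arm.get_state();print(st["t"],st["tool_pos"],st["ee_rot"],st["qpos"])
w,I=shot("w1")
cv2.imwrite("pics/w1b.png",cv2.resize(I,(800,600),interpolation=cv2.INTER_CUBIC))
move(st,[460,110,330],3.0);move(st,[460,-120,330],np.pi/2)
E
```

```text
1.9167 [429.90082841 170.42030988 330.2791035 ] [-6.54712174e-01  7.55878274e-01  2.72752577e-05 -5.39156412e-05] [ 2.32241030e-01 -7.17733371e-02  1.58218595e-01  1.80090909e+00
 -1.59680304e-06 -1.19536252e+00]
turn [0.0001, -0.0, -0.0016] shift [55.5, -38.4, 0.3]
turn [0.0001, -0.0001, 1.4276] shift [283.2, -71.2, 0.3]
```

View pics/w1b.png

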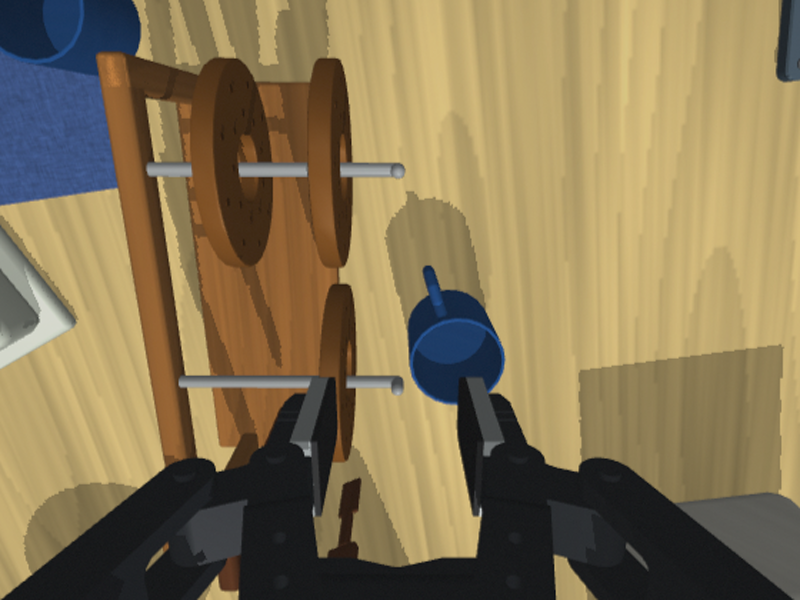

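The wrist picture shows the peg ends at (398,170) and (397,385), the bar from (110,55) to (185,460), three rings, and the near mug's rim at (456,360). I'll take a second view further along so I can triangulate.

Call:
servo_tool(rows=[[[0,0,0],[28,-19,0],0.45],[[0,0,0],[55,-38,0],0.45],[[0,0,0],[80,-38,0],0.45],[[0,0,0],[80,-38,0],0.45],[[0,0,0],[80,-38,0],0.45],[[0,0,0],[80,-38,0],0.45]])

```text
t: 2.47
tool_pos: [456.3, 86.2, 330.4]
ee_rot: [-0.655, 0.756, 0.0, 0.0]
contact_force: [-0.1, 0.8, -0.6]
gripper_width: 0.452
grip_force: 0.0
```

Run:
```python
from h import *
from rig import arm
st=arm.get_state();print(st["t"],st["tool_pos"],st["ee_rot"])
w,I=shot("w2")
cv2.imwrite("pics/w2b.png",cv2.resize(I,(800,600),interpolation=cv2.INTER_CUBIC))
move(st,[460,-120,330],np.pi/2)
```

```text
2.4667 [456.26596345  86.15601496 330.41002655] [-6.55027834e-01  7.55604671e-01  1.93939243e-04  2.84659491e-04]
turn [0.0004, 0.0006, 1.4284] shift [203.5, -32.9, 0.3]
```

View pics/w2b.png

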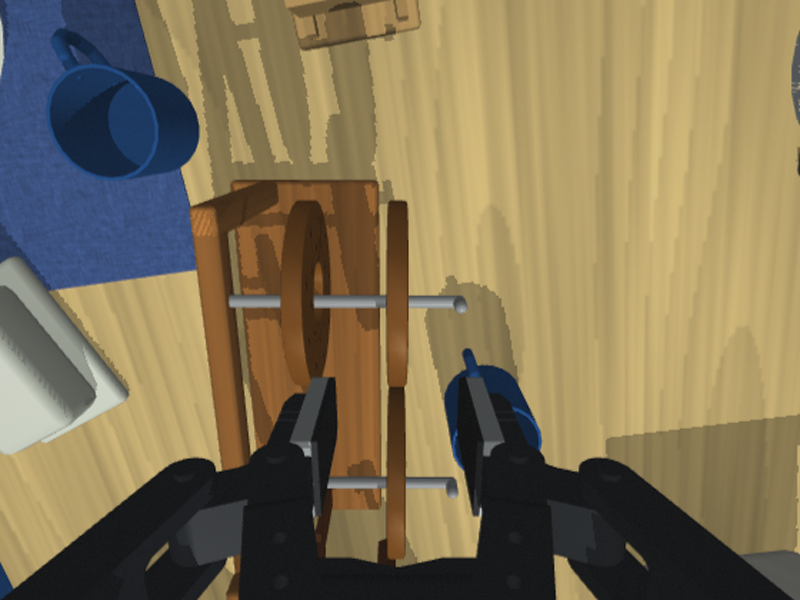

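The second view shows the peg ends at (461,303) and (452,486), the bar's right corner at (191,208), the front ring edge-on at (397,290), the second mug at (104,122) and the rack's edge at the top.

Run:
```python
from h import *
w1,w2=[pickle.load(open(f"pics/w{i}.pkl","rb")) for i in(1,2)]
q=lambda a,b:(tri([(w1,a[0]*.7,a[1]*.7),(w2,b[0]*.7,b[1]*.7)]))
def P(n,a,b):
    x,e=q(a,b);print(n,x.round(1),round(e[0],1));return x
P("peg1tip",(398,170),(461,304));P("peg2tip",(397,385),(452,487))
P("bar corner",(100,57),(191,208))
P("p1 front ring rear",(308,170),(387,303));P("p1 front ring front",(345,170),(408,303));P("p1 back ring rear at peg",(192,170),(281,301))
P("ring front top",(330,60),(398,202))
for n,a in(("root1",(148,169)),("tip1",(398,170)),("root2",(180,381)),("tip2",(397,384))):print(n,plane(w1,a[0]*.7,a[1]*.7,165).round(1))
for n,a in(("root1",(229,301)),("tip1",(461,303)),("tip2",(452,486))):print(n,plane(w2,a[0]*.7,a[1]*.7,165).round(1))
print("mugB rim c",plane(w2,.7*104,.7*122,80).round(),"mugA",plane(w1,.7*457,.7*360,80).round())
for i,w in((1,w1),(2,w2)):
    I=cv2.imread(f"pics/w{i}.png");print(i,[I[int(y*.7),int(x*.7)].tolist() for x,y in((398,170),(330,170),(230,130))])
```

```text
peg1tip [421.  108.5 171.5] 0.2
peg2tip [440.9 241.8 170.8] 0.2
bar corner [569.5  28.7 168.4] 0.1
p1 front ring rear [467.4 100.1 178.5] 2.6
p1 front ring front [452.1 104.8 165.8] 0.8
p1 back ring rear at peg [530.8  91.  175.7] 3.0
ring front top [450.7  44.8 149.7] 0.2
root1 [562.9  88.  165. ]
tip1 [421.3 109.  165. ]
root2 [582.2 221.7 165. ]
tip2 [441.4 244.2 165. ]
root1 [563.1  88.2 165. ]
tip1 [420.2 110.  165. ]
tip2 [440.5 245.6 165. ]
mugB rim c [652. -32.  80.] mugA [395. 274.  80.]
1 [[144, 144, 140], [42, 81, 125], [21, 41, 62]]
2 [[113, 170, 193], [81, 120, 137], [99, 149, 169]]
```

Call:
servo_tool(rows=[[[0,0,0.0075],[-8,0.5,15],0.35],[[0,0,0.0075],[-16.8,1,40],0.35],[[0,0,0.0075],[-16.8,1,65],0.35],[[0,0,0.0075],[-16.8,1,90],0.35],[[0,0,0.0075],[-16.8,1,105],0.35],[[0,0,0.0075],[-16.8,1,115],0.35],[[0,0,0.0075],[-16.8,1,125],0.35],[[0,0,0.0075],[-16.8,1,133],0.35],[[0,0,0.0075],[-16.8,1,140],0.35],[[0,0,0.0075],[-16.8,1,140],0.35],[[0,0,0.0075],[-16.8,1,140],0.35]])

```text
t: 3.43
tool_pos: [457.8, 102.7, 190.6]
ee_rot: [-0.652, 0.758, -0.0, 0.0]
contact_force: [-0.4, 0.6, -0.3]
gripper_width: 0.347
grip_force: 0.0
```

Run:
```python
from h import *
from rig import arm
w,I=shot("w3");st=arm.get_state();print(st["tool_pos"],st["contact_force"])
cv2.imwrite("pics/w3b.png",cv2.resize(I[150:],(800,386),interpolation=cv2.INTER_CUBIC))
```

```text
[458.12594203 102.60969337 191.02189882] [ 0.07101458 -0.09594542  0.57929933]
```

View pics/w3b.png

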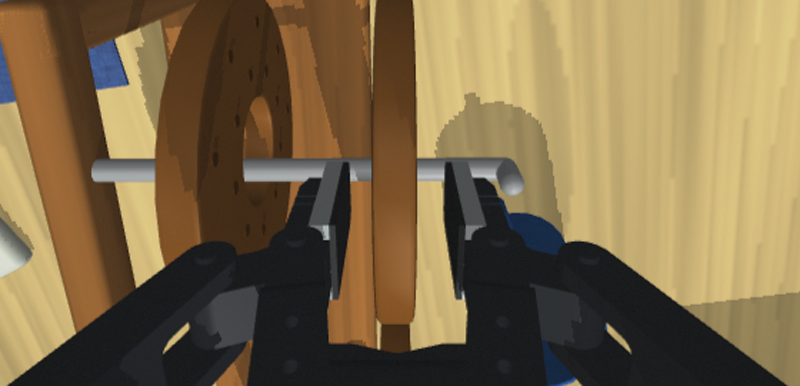

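The ring sits centred between the pads at (395,170). Close, lift 21 mm, pull off along the peg and rise.

Call:
servo_tool(rows=[[[0,0,0],[0,0,0],0.0],[[0,0,0],[0,0,0],0.0],[[0,0,0],[0,0,0],0.0],[[0,0,0],[0,0,0],0.0],[[0,0,0],[0,0,0],0.0],[[0,0,0],[0,0,0],0.0],[[0,0,0],[0,0,-5],0.0],[[0,0,0],[0,0,-12],0.0],[[0,0,0],[0,0,-18],0.0],[[0,0,0],[0,0,-21],0.0],[[0,0,0],[0,0,-21],0.0],[[0,0,0],[0,0,-21],0.0]], newtons=30)

```text
t: 4.48
tool_pos: [457.8, 102.6, 211.5]
ee_rot: [-0.652, 0.758, -0.0, 0.0]
contact_force: [0.0, 0.6, -1.2]
gripper_width: 0.137
grip_force: 33.6
```

Call:
servo_tool(rows=[[[0,0,0],[0,6,0],0.0],[[0,0,0],[0,15,0],0.0],[[0,0,0],[0,25,0],0.0],[[0,0,0],[0,35,0],0.0],[[0,0,0],[0,45,0],0.0],[[0,0,0],[0,55,0],0.0],[[0,0,0],[0,65,0],0.0],[[0,0,0],[0,73,0],0.0],[[0,0,0],[0,78,0],0.0],[[0,0,0],[0,78,-4],0.0],[[0,0,0],[0,78,-16],0.0],[[0,0,0],[0,78,-32],0.0],[[0,0,0],[0,78,-48],0.0],[[0,0,0],[0,78,-60],0.0],[[0,0,0],[0,78,-65],0.0],[[0,0,0],[0,78,-65],0.0]])

```text
t: 5.82
tool_pos: [381.6, 114.2, 277.9]
ee_rot: [-0.652, 0.758, -0.001, 0.001]
contact_force: [0.4, 0.8, -0.4]
gripper_width: 0.134
grip_force: 33.7
```

Run:
```python
from h import *
from rig import arm
st=arm.get_state();print(st["t"],st["tool_pos"],st["contact_force"],st["gripper_width"])
# rack from top+scene: mask of tan colour near rack
p=arm.camera_params("top");I=arm.get_image("top")[:,:,::-1];cv2.imwrite("pics/top1.png",I)
c=[proj(p,[x,y,z]) for x,y,z in([420,-60,0],[510,-340,0])];print(c)
cv2.imwrite("pics/top1b.png",cv2.resize(I[195:255,295:395],(800,480),interpolation=cv2.INTER_CUBIC))
s=arm.get_image("scene")[:,:,::-1];cv2.imwrite("pics/scene1.png",s)
move(st,[400,-200,290],np.pi/2)
```

```text
5.8167 [381.63398852 114.22631364 277.92702972] [ 0.4407683   0.84991513 -0.4034308 ] 0.1336090661834291
[(np.float64(303.5466873061169), np.float64(240.80223829892375)), (np.float64(383.1878386956096), np.float64(213.64221454660148))]
turn [-0.0021, 0.0029, 1.4216] shift [308.0, -64.9, -12.1]
```

View pics/scene1.png

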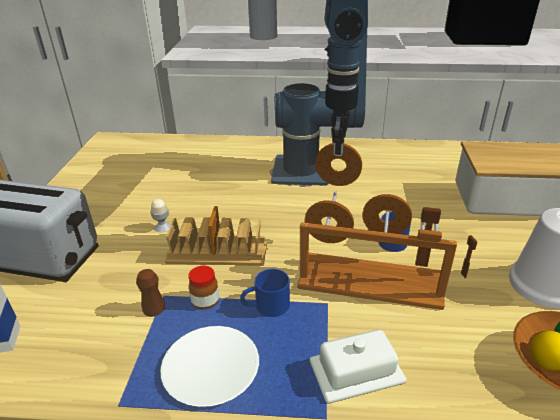

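Run:
```python
from h import *
from rig import arm
st=arm.get_state();w=arm.camera_params("wrist")
M0=R.from_quat(st["ee_rot"]).as_matrix();f,Mc=cam(w);o=M0.T@(w["position"]-st["tool_pos"])
Mt=toolR(np.pi/2)
for P in([560,-170,310],[560,-230,310]):
    W=dict(w);W["position"]=np.array(P)+Mt@o;W["rotation"]=R.from_matrix(Mt@M0.T@Mc).as_quat()
    print([np.round(proj(W,X)).tolist() for X in([412,-70,89],[412,-330,89],[512,-70,89],[512,-330,89])])
    move(st,P,np.pi/2)
```

```text
[[391.0, 15.0], [99.0, 15.0], [381.0, 130.0], [116.0, 130.0]]
turn [0.0, -0.0002, 1.4215] shift [254.3, -219.5, -34.0]
[[458.0, 15.0], [167.0, 15.0], [442.0, 130.0], [177.0, 130.0]]
turn [0.0, -0.0002, 1.4215] shift [313.7, -228.4, -34.0]
```

Call:
servo_tool(rows=[[[0,0,0],[0,0,-10],0],[[0,0,0.05],[10,0,-25],0],[[0,0,0.15],[25,-5,-34],0],[[0,0,0.25],[45,-15,-34],0],[[0,0,0.35],[65,-30,-34],0],[[0,0,0.45],[85,-47,-34],0],[[0,0,0.55],[105,-65,-34],0],[[0,0,0.65],[125,-84,-34],0],[[0,0,0.75],[145,-104,-34],0],[[0,0,0.85],[165,-124,-34],0],[[0,0,0.95],[185,-144,-34],0],[[0,0,1.05],[205,-164,-34],0],[[0,0,1.15],[222,-182,-34],0],[[0,0,1.25],[236,-198,-34],0],[[0,0,1.35],[247,-210,-34],0],[[0,0,1.4],[252,-217,-34],0],[[0,0,1.4215],[254,-219,-34],0],[[0,0,1.4215],[254,-219,-34],0],[[0,0,1.4215],[254,-219,-34],0],[[0,0,1.4215],[254,-219,-34],0]])

```text
t: 7.58
tool_pos: [559.0, -168.9, 310.6]
ee_rot: [-0.001, 1.0, 0.0, -0.0]
contact_force: [-0.8, 0.2, -1.2]
gripper_width: 0.133
grip_force: 33.6
```

Run:
```python
from h import *
w,I=shot("w4")
cv2.imwrite("pics/w4b.png",cv2.resize(I[:330],(800,471),interpolation=cv2.INTER_CUBIC))
```

Call:
servo_tool(rows=[[[0,0,0],[0,-10,0],0],[[0,0,0],[0,-25,0],0],[[0,0,0],[0,-45,0],0],[[0,0,0],[0,-60,0],0],[[0,0,0],[0,-60,0],0],[[0,0,0],[0,-60,0],0],[[0,0,0],[0,-60,0],0]])

```text
t: 8.22
tool_pos: [559.2, -229.9, 310.2]
ee_rot: [0.0, 1.0, 0.0, -0.0]
contact_force: [0.8, -0.1, -1.5]
gripper_width: 0.132
grip_force: 33.6
```

Run:
```python
from h import *
from rig import arm
w,I=shot("w5");st=arm.get_state();print(st["t"],st["tool_pos"],st["ee_rot"])
a=cv2.imread("pics/w4.png")
cv2.imwrite("pics/w45.png",np.vstack([cv2.resize(a[:200],(800,286),interpolation=cv2.INTER_CUBIC),cv2.resize(I[:200],(800,286),interpolation=cv2.INTER_CUBIC)]))
```

```text
8.2667 [ 559.333728   -229.46894135  310.39046205] [-5.69441322e-05  9.99999975e-01  2.12812856e-04  2.26632839e-05]
```

View pics/w45.png

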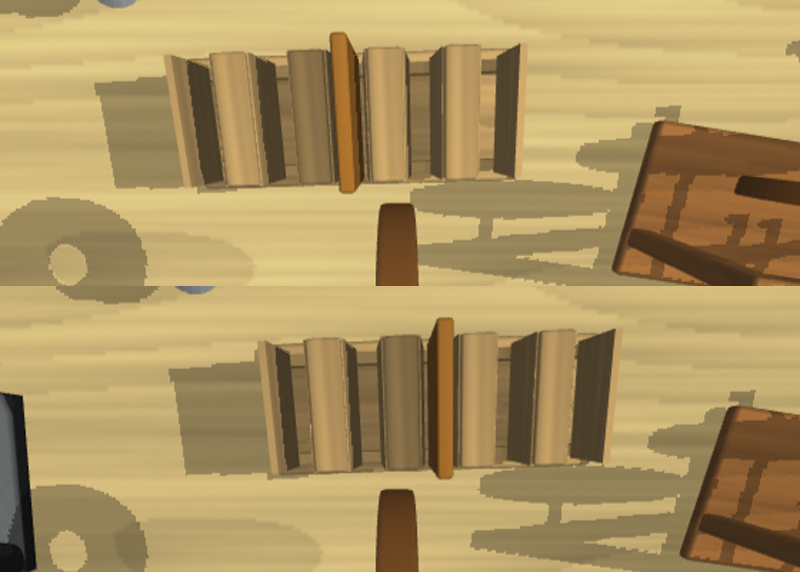

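The stacked picture shows the rack with its four caps and the slice in the middle slot. The cap corners are readable to about 1 px in both views, and the held ring is at the bottom, (397,250).

Run:
```python
from h import *
from rig import arm
w4,w5=[pickle.load(open(f"pics/w{i}.pkl","rb")) for i in(4,5)]
A=[[(210,53),(249,52),(262,186),(226,188)],[(288,51),(326,50),(332,183),(297,185)],[(364,48),(405,46),(410,181),(372,182)],[(443,45),(480,45),(480,178),(444,180)]]
B=[[(305,339),(344,338),(352,471),(316,472)],[(381,336),(420,335),(423,470),(384,471)],[(457,333),(496,332),(498,466),(459,467)],[(536,331),(575,330),(572,464),(536,466)]]
C=[]
for a,b in zip(A,B):
    X=[tri([(w4,u[0]*.7,u[1]*.7),(w5,v[0]*.7,(v[1]-286)*.7)]) for u,v in zip(a,b)]
    c=np.mean([x for x,_ in X],0);C.append(c);print(c.round(1),[round(e[0],1) for _,e in X],"near-far",(X[3][0]-X[0][0]).round(1))
C=np.array(C);print("centre",C.mean(0),"yaw",np.arctan2(-(C[3]-C[0])[0],(C[3]-C[0])[1]),np.linalg.norm(C[3]-C[0]))
# all on z=89 too
for a,b in zip(A,B):print(np.mean([plane(w4,u[0]*.7,u[1]*.7,89) for u in a],0).round(1),np.mean([plane(w5,u[0]*.7,(u[1]-286)*.7,89) for u in b],0).round(1))
# held ring extents: top edge of thickness in image w5
print("ring far edge",[plane(w5,x*.7,204*.7,250).round(1) for x in(380,414)])
```

```text
[ 471.5 -274.9   92.1] [np.float64(0.0), np.float64(0.1), np.float64(0.3), np.float64(0.7)] near-far [82.9  4.1  8.4]
[ 469.9 -227.4   86.4] [np.float64(0.2), np.float64(0.2), np.float64(0.4), np.float64(0.1)] near-far [85.4  1.3  3.3]
[ 467.7 -176.    79.5] [np.float64(0.1), np.float64(0.2), np.float64(0.2), np.float64(0.2)] near-far [85.1  4.2  3.3]
[ 466.2 -127.5   91.4] [np.float64(0.2), np.float64(0.1), np.float64(0.2), np.float64(0.2)] near-far [84.   1.2 23. ]
centre [ 468.83432517 -201.43695153   87.35969836] yaw 0.03617435395403189 147.4135279344067
[ 472.2 -275.8   89. ] [ 471.7 -275.2   89. ]
[ 470.5 -226.8   89. ] [ 470.6 -227.2   89. ]
[ 468.6 -175.9   89. ] [ 468.4 -177.4   89. ]
[ 467.1 -127.1   89. ] [ 467.4 -126.7   89. ]
ring far edge [array([ 504.4, -237.2,  250. ]), array([ 504.5, -224.3,  250. ])]
```

Call:
servo_tool(rows=[[[0,0,-0.01],[8,-7,0],0],[[0,0,-0.034],[23,-20,0],0],[[0,0,-0.034],[43,-36,5],0],[[0,0,-0.034],[63,-53,15],0],[[0,0,-0.034],[78,-66,30],0],[[0,0,-0.034],[86.3,-72,45],0],[[0,0,-0.034],[86.3,-72,60],0],[[0,0,-0.034],[86.3,-72,60],0],[[0,0,-0.034],[86.3,-72,60],0],[[0,0,-0.034],[86.3,-72,60],0]])

```text
t: 9.1
tool_pos: [473.6, -301.1, 251.3]
ee_rot: [-0.018, 1.0, -0.0, 0.001]
contact_force: [-0.2, 0.3, -0.0]
gripper_width: 0.132
grip_force: 33.6
```

Run:
```python
from h import *
from rig import arm
st=arm.get_state();print(st["t"],st["tool_pos"]);move(st,[472.9,-301.4,123],1.605)
w,I=shot("w6");cv2.imwrite("pics/w6b.png",I)
```

```text
9.1 [ 473.64178418 -301.09641106  251.33565691]
turn [-0.0006, 0.001, 0.0011] shift [0.9, -0.2, 128.3]
```

View pics/w6b.png

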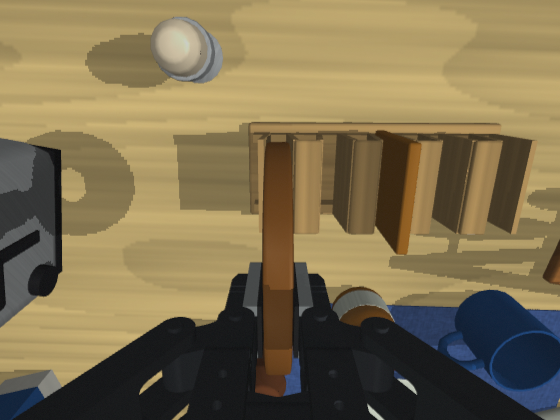

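The ring (278,200) hangs over the rightmost slot, between the end wall at 262 and the cap at 307. Descend.

Call:
servo_tool(rows=[[[0,0,0],[0.9,0,12],0],[[0,0,0],[0.9,0,27],0],[[0,0,0],[0.9,0,42],0],[[0,0,0],[0.9,0,55],0],[[0,0,0],[0.9,0,65],0],[[0,0,0],[0.9,0,73],0],[[0,0,0],[0.9,0,81],0],[[0,0,0],[0.9,0,89],0],[[0,0,0],[0.9,0,97],0],[[0,0,0],[0.9,0,105],0],[[0,0,0],[0.9,0,112],0],[[0,0,0],[0.9,0,118],0],[[0,0,0],[0.9,0,123],0],[[0,0,0],[0.9,0,126],0],[[0,0,0],[0.9,0,126],0],[[0,0,0],[0.9,0,126],0]])

```text
t: 10.48
tool_pos: [472.2, -301.6, 124.4]
ee_rot: [-0.017, 1.0, -0.0, 0.0]
contact_force: [-0.4, -0.5, -0.6]
gripper_width: 0.13
grip_force: 33.6
```

Call:
servo_tool(rows=[[[0,0,0],[0,0,1],0],[[0,0,0],[0,0,2],0],[[0,0,0],[0,0,2.5],0],[[0,0,0],[0,0,2.5],0],[[0,0,0],[0,0,2.5],0]])

```text
t: 10.9
tool_pos: [472.7, -302.0, 123.3]
ee_rot: [-0.017, 1.0, -0.001, 0.001]
contact_force: [-0.9, 0.4, 5.4]
gripper_width: 0.135
grip_force: 34.5
```

Contact on the rails (5.4 N). Release and rise.

Call:
servo_tool(rows=[[[0,0,0],[0,0,0],0.2],[[0,0,0],[0,0,0],0.35],[[0,0,0],[0,0,0],0.35],[[0,0,0],[0,0,0],0.35],[[0,0,0],[0,0,0],0.35],[[0,0,0],[0,0,-8],0.35],[[0,0,0],[0,0,-20],0.35],[[0,0,0],[0,0,-40],0.35],[[0,0,0],[0,0,-65],0.35],[[0,0,0],[0,0,-95],0.35],[[0,0,0],[0,0,-130],0.35],[[0,0,0],[0,0,-165],0.35],[[0,0,0],[0,0,-180],0.35],[[0,0,0],[0,0,-180],0.35],[[0,0,0],[0,0,-180],0.35]])

```text
t: 12.15
tool_pos: [473.0, -302.2, 304.5]
ee_rot: [-0.017, 1.0, -0.002, 0.002]
contact_force: [-0.3, -0.5, 0.4]
gripper_width: 0.35
grip_force: 0.0
```

```bash
cat >> h.py <<'E'
S0=np.array([588.3,199.5]);SY=-0.15
def stand(x,y):
    c,s=np.cos(SY),np.sin(SY);return S0+[c*x-s*y,s*x+c*y]
def rack(y): return np.array([469.5-.034*y,-201.5+y])
E
python3 - <<'E'
from h import *
from rig import arm
st=arm.get_state();print(st["t"],st["tool_pos"])
s=arm.get_image("scene")[:,:,::-1]
cv2.imwrite("pics/s2.png",cv2.resize(s[180:310,140:490],(800,297),interpolation=cv2.INTER_CUBIC))
p=stand(-55,-115);print(p);move(st,[*p,300],np.pi-.15)
M=toolR(np.pi-.15)
E
```

```text
12.15 [ 472.98544685 -302.17507014  304.53639461]
[516.73220548  94.01042332]
turn [-0.0054, 0.0009, -1.3866] shift [-57.3, 394.5, 3.4]
```

View pics/s2.png

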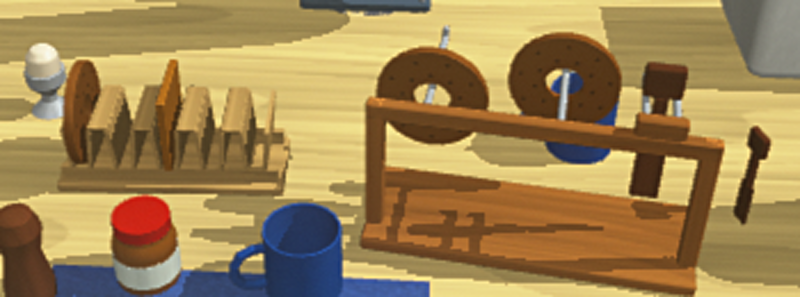

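The ring stands in the slot and the rest is untouched. Next is the back ring on peg_1.

Call:
servo_tool(rows=[[[0,0,-0.05],[0,15,3.4],0.5],[[0,0,-0.15],[-5,45,3.4],0.5],[[0,0,-0.25],[-10,80,3.4],0.5],[[0,0,-0.35],[-15,115,3.4],0.5],[[0,0,-0.45],[-20,150,3.4],0.5],[[0,0,-0.55],[-25,185,3.4],0.5],[[0,0,-0.67],[-31,220,3.4],0.5],[[0,0,-0.79],[-37,255,3.4],0.5],[[0,0,-0.91],[-43,290,3.4],0.5],[[0,0,-1.03],[-49,325,3.4],0.5],[[0,0,-1.15],[-53,355,3.4],0.5],[[0,0,-1.27],[-57,380,3.4],0.5],[[0,0,-1.3866],[-57.3,394.5,3.4],0.5],[[0,0,-1.3866],[-57.3,394.5,3.4],0.5],[[0,0,-1.3866],[-57.3,394.5,3.4],0.5],[[0,0,-1.3866],[-57.3,394.5,3.4],0.5]])

```text
t: 13.53
tool_pos: [515.5, 94.0, 297.1]
ee_rot: [-0.651, 0.759, 0.0, -0.001]
contact_force: [0.5, 0.0, 0.7]
gripper_width: 0.495
grip_force: 0.0
```

Run:
```python
from h import *
from rig import arm
st=arm.get_state();print(st["t"],st["tool_pos"]);p=stand(-55,-115)
move(st,[*p,190.5],np.pi-.15)
w2=pickle.load(open("pics/w2.pkl","rb"))
for x in(-61,-49):print(np.round(np.array(proj(w2,[*stand(x,-115),209]))/.7))
w,I=shot("w7");h=cv2.cvtColor(I,cv2.COLOR_BGR2HSV)
for x in(-61,-49):print("now",np.round(proj(w,[*stand(x,-115),205])),np.round(proj(w,[*stand(x,-175),149])))
for r in(170,200,230,260):print(r,[(c,h[r,c].tolist()) for c in range(220,340,8)])
```

```text
13.5333 [515.45688477  94.01195772 297.14324318]
turn [0.0023, -0.0012, -0.0022] shift [-0.3, -1.5, 106.6]
[301. 325.]
[278. 325.]
now [286. 221.] [284. 124.]
now [268. 221.] [269. 124.]
170 [(220, [15, 157, 99]), (228, [15, 162, 107]), (236, [15, 167, 148]), (244, [15, 163, 142]), (252, [15, 166, 129]), (260, [14, 164, 143]), (268, [15, 164, 146]), (276, [15, 182, 94]), (284, [15, 175, 93]), (292, [14, 158, 110]), (300, [14, 161, 109]), (308, [14, 160, 107]), (316, [21, 105, 195]), (324, [21, 106, 192]), (332, [22, 105, 199])]
200 [(220, [13, 64, 84]), (228, [14, 53, 82]), (236, [16, 58, 83]), (244, [14, 75, 102]), (252, [14, 70, 95]), (260, [13, 40, 90]), (268, [14, 42, 92]), (276, [14, 169, 119]), (284, [14, 168, 120]), (292, [90, 6, 84]), (300, [90, 9, 85]), (308, [90, 6, 87]), (316, [90, 6, 87]), (324, [90, 6, 86]), (332, [80, 9, 87])]
230 [(220, [15, 160, 75]), (228, [15, 167, 153]), (236, [15, 164, 134]), (244, [14, 159, 106]), (252, [14, 166, 137]), (260, [14, 164, 140]), (268, [15, 168, 149]), (276, [14, 161, 138]), (284, [14, 163, 139]), (292, [15, 165, 145]), (300, [15, 164, 154]), (308, [15, 166, 140]), (316, [21, 105, 192]), (324, [21, 106, 198]), (332, [22, 106, 198])]
260 [(220, [14, 161, 98]), (228, [15, 162, 146]), (236, [15, 164, 145]), (244, [15, 168, 143]), (252, [14, 158, 102]), (260, [15, 165, 136]), (268, [14, 166, 154]), (276, [14, 180, 126]), (284, [14, 177, 130]), (292, [14, 163, 142]), (300, [15, 165, 156]), (308, [15, 166, 140]), (316, [21, 105, 189]), (324, [21, 106, 202]), (332, [21, 105, 197])]
```

Call:
servo_tool(rows=[[[0,0,0],[0,-1.5,15],0.5],[[0,0,0],[0,-1.5,35],0.5],[[0,0,0],[0,-1.5,55],0.5],[[0,0,0],[0,-1.5,72],0.5],[[0,0,0],[0,-1.5,84],0.5],[[0,0,0],[0,-1.5,94],0.5],[[0,0,0],[0,-1.5,102],0.5],[[0,0,0],[0,-1.5,106.5],0.5],[[0,0,0],[0,-1.5,106.5],0.5],[[0,0,0],[0,-1.5,106.5],0.5],[[0,0,0],[0,-1.5,106.5],0]])

```text
t: 14.5
tool_pos: [518.0, 94.4, 192.9]
ee_rot: [-0.652, 0.758, -0.001, 0.001]
contact_force: [-0.0, 0.2, 0.4]
gripper_width: 0.372
grip_force: 0.0
```

Call:
servo_tool(rows=[[[0,0,0],[0,0,0],0],[[0,0,0],[0,0,0],0],[[0,0,0],[0,0,0],0],[[0,0,0],[0,0,0],0],[[0,0,0],[0,0,0],0],[[0,0,0],[0,0,0],0],[[0,0,0],[0,0,0],0],[[0,0,0],[0,0,-5],0.0],[[0,0,0],[0,0,-12],0.0],[[0,0,0],[0,0,-18],0.0],[[0,0,0],[0,0,-21],0.0],[[0,0,0],[0,0,-21],0.0],[[0,0,0],[0,0,-21],0.0]])

```text
t: 15.58
tool_pos: [517.7, 94.4, 213.1]
ee_rot: [-0.652, 0.758, -0.0, 0.0]
contact_force: [0.6, -0.3, -1.8]
gripper_width: 0.137
grip_force: 35.4
```

Call:
servo_tool(rows=[[[0,0,0],[0,6,0],0.0],[[0,0,0],[0,15,0],0.0],[[0,0,0],[0,25,0],0.0],[[0,0,0],[0,37,0],0.0],[[0,0,0],[0,50,0],0.0],[[0,0,0],[0,62,0],0.0],[[0,0,0],[0,74,0],0.0],[[0,0,0],[0,86,0],0.0],[[0,0,0],[0,98,0],0.0],[[0,0,0],[0,110,0],0.0],[[0,0,0],[0,122,0],0.0],[[0,0,0],[0,132,0],0.0],[[0,0,0],[0,138,0],0.0],[[0,0,0],[0,138,-8],0.0],[[0,0,0],[0,138,-22],0.0],[[0,0,0],[0,138,-40],0.0],[[0,0,0],[0,138,-60],0.0],[[0,0,0],[0,138,-75],0.0],[[0,0,0],[0,138,-80],0.0],[[0,0,0],[0,138,-80],0.0]])

```text
t: 17.25
tool_pos: [382.2, 115.1, 294.9]
ee_rot: [-0.652, 0.758, -0.001, 0.002]
contact_force: [-0.5, 0.7, -0.4]
gripper_width: 0.135
grip_force: 35.5
```

Run:
```python
from h import *
from rig import arm
st=arm.get_state();print(st["t"],st["tool_pos"],st["gripper_width"],st["contact_force"]);move(st,[*rack(-50),290],1.605)
```

```text
17.25 [382.24825866 115.11086945 294.86491814] 0.13519088394267534 [-0.51741241  0.70143292 -0.40421796]
turn [-0.0025, 0.0035, 1.3865] shift [349.2, -142.8, 5.1]
```

Call:
servo_tool(rows=[[[0,0,0.05],[10,0,2],0],[[0,0,0.15],[25,-5,5],0],[[0,0,0.25],[43,-12,5],0],[[0,0,0.35],[63,-21,5],0],[[0,0,0.45],[83,-31,5],0],[[0,0,0.55],[103,-41,5],0],[[0,0,0.65],[123,-51,5],0],[[0,0,0.75],[143,-61,5],0],[[0,0,0.85],[163,-72,5],0],[[0,0,0.95],[183,-83,5],0],[[0,0,1.05],[201,-94,5],0],[[0,0,1.15],[218,-104,5],0],[[0,0,1.25],[232,-113,5],0],[[0,0,1.32],[243,-119,5],0],[[0,0,1.37],[250,-123,10],0],[[0,0,1.3865],[250.9,-124.4,25],0],[[0,0,1.3865],[250.9,-124.4,40],0],[[0,0,1.3865],[250.9,-124.4,45],0],[[0,0,1.3865],[250.9,-124.4,45],0],[[0,0,1.3865],[250.9,-124.4,45],0]])

```text
t: 18.92
tool_pos: [466.1, -151.3, 247.2]
ee_rot: [-0.017, 1.0, 0.0, -0.001]
contact_force: [-0.1, -0.6, -0.2]
gripper_width: 0.131
grip_force: 35.4
```

Run:
```python
from h import *
from rig import arm
st=arm.get_state();print(st["t"],st["tool_pos"],st["gripper_width"],st["contact_force"]);move(st,[*rack(50),123.5],1.605)
w,I=shot("w8");h=cv2.cvtColor(I,cv2.COLOR_BGR2HSV)
# held ring columns (dark brown) along rows
m=((h[...,0]<17)&(h[...,1]>140)).astype(np.uint8)
M0=R.from_quat(st["ee_rot"]).as_matrix()
for dx,dz in((30,-90),(50,-75)):
    a=[proj(w,st["tool_pos"]+M0@np.array([dx,yy,0])+[0,0,dz]) for yy in(-6,6)];r=int(a[0][1]);c=np.flatnonzero(m[r,240:330])+240
    print("exp ring cols",np.round(a,1).tolist(),"seen",c.min() if len(c) else None,c.max() if len(c) else None)
```

```text
18.9167 [ 466.08209079 -151.34930038  247.19131524] 0.13074359827922893 [-0.07687123 -0.57037521 -0.1932516 ]
turn [0.0008, -0.0016, 0.0002] shift [-1.9, -0.3, 123.7]
exp ring cols [[269.9, 175.8], [288.6, 175.8]] seen 264 291
exp ring cols [[269.2, 147.9], [289.7, 147.9]] seen 266 290
```

Call:
servo_tool(rows=[[[0,0,0],[-1.8,0,12],0],[[0,0,0],[-1.8,0,27],0],[[0,0,0],[-1.8,0,42],0],[[0,0,0],[-1.8,0,54],0],[[0,0,0],[-1.8,0,63],0],[[0,0,0],[-1.8,0,71],0],[[0,0,0],[-1.8,0,79],0],[[0,0,0],[-1.8,0,87],0],[[0,0,0],[-1.8,0,95],0],[[0,0,0],[-1.8,0,103],0],[[0,0,0],[-1.8,0,110],0],[[0,0,0],[-1.8,0,115],0],[[0,0,0],[-1.8,0,119],0],[[0,0,0],[-1.8,0,121],0],[[0,0,0],[-1.8,0,122],0],[[0,0,0],[-1.8,0,123],0],[[0,0,0],[-1.8,0,123],0],[[0,0,0],[-1.8,0,123],0]])

```text
t: 20.47
tool_pos: [468.6, -151.7, 125.3]
ee_rot: [-0.017, 1.0, -0.0, 0.0]
contact_force: [-0.5, 1.0, -1.5]
gripper_width: 0.134
grip_force: 35.5
```

Call:
servo_tool(rows=[[[0,0,0],[0,0,1],0],[[0,0,0],[0,0,2],0],[[0,0,0],[0,0,2.5],0],[[0,0,0],[0,0,2.5],0],[[0,0,0],[0,0,2.5],0]])

```text
t: 20.88
tool_pos: [468.8, -151.8, 124.7]
ee_rot: [-0.017, 1.0, -0.001, 0.001]
contact_force: [-2.1, 1.1, 6.9]
gripper_width: 0.133
grip_force: 36.7
```

Call:
servo_tool(rows=[[[0,0,0],[0,0,0],0.2],[[0,0,0],[0,0,0],0.35],[[0,0,0],[0,0,0],0.35],[[0,0,0],[0,0,0],0.35],[[0,0,0],[0,0,0],0.35],[[0,0,0],[0,0,-8],0.35],[[0,0,0],[0,0,-20],0.35],[[0,0,0],[0,0,-40],0.35],[[0,0,0],[0,0,-65],0.35],[[0,0,0],[0,0,-95],0.35],[[0,0,0],[0,0,-130],0.35],[[0,0,0],[0,0,-165],0.35],[[0,0,0],[0,0,-175],0.35],[[0,0,0],[0,0,-175],0.35],[[0,0,0],[0,0,-175],0.35]])

```text
t: 22.13
tool_pos: [469.0, -151.8, 299.0]
ee_rot: [-0.017, 1.0, -0.001, 0.001]
contact_force: [0.1, 0.6, -0.5]
gripper_width: 0.352
grip_force: 0.0
```

Run:
```python
from h import *
from rig import arm
st=arm.get_state();print(st["t"],st["tool_pos"])
p=stand(-115,20);print(p);move(st,[*p,290],np.pi-.15)
```

```text
22.1333 [ 468.96958362 -151.84658325  299.00562409]
[477.58008869 236.46080679]
turn [-0.0032, 0.0014, -1.3865] shift [-21.9, 387.8, 8.5]
```

Call:
servo_tool(rows=[[[0,0,-0.05],[0,15,3],0.35],[[0,0,-0.15],[-2,45,3],0.35],[[0,0,-0.25],[-4,80,3],0.35],[[0,0,-0.35],[-6,115,3],0.35],[[0,0,-0.45],[-8,150,3],0.35],[[0,0,-0.55],[-10,185,3],0.35],[[0,0,-0.67],[-12,220,3],0.35],[[0,0,-0.79],[-14,255,4],0.35],[[0,0,-0.91],[-16,290,5],0.35],[[0,0,-1.03],[-18,325,6],0.35],[[0,0,-1.15],[-20,355,7],0.35],[[0,0,-1.27],[-21,378,8],0.35],[[0,0,-1.3865],[-21.9,388,8.5],0.35],[[0,0,-1.3865],[-21.9,388,8.5],0.35],[[0,0,-1.3865],[-21.9,388,8.5],0.35],[[0,0,-1.3865],[-21.9,388,8.5],0.35]])

```text
t: 23.47
tool_pos: [476.4, 236.1, 287.8]
ee_rot: [-0.651, 0.759, 0.0, -0.001]
contact_force: [-0.6, -0.5, 1.0]
gripper_width: 0.354
grip_force: 0.0
```

Run:
```python
from h import *
from rig import arm
st=arm.get_state();print(st["t"],st["tool_pos"]);p=stand(-115,20)
move(st,[*p,190.5],np.pi-.15)
w,I=shot("w9");h=cv2.cvtColor(I,cv2.COLOR_BGR2HSV)
for y,z in((-20,193),(0,206)):
    a=[proj(w,[*stand(x,y),z]) for x in(-121,-109)];r=int(a[0][1]);m=(h[r,:,0]<18)&(h[r,:,1]>140)
    print("exp",np.round(a,1).tolist(),"seen",(np.flatnonzero(m[230:340])+230).tolist()[::2])
```

```text
23.4667 [476.42876032 236.10723919 287.76746765]
turn [0.0019, -0.0016, -0.0029] shift [-0.7, -1.3, 97.3]
exp [[286.4, 162.6], [267.9, 162.7]] seen [230, 232, 234, 236, 238, 240, 242, 244, 246, 248, 250, 252, 254, 256, 258, 260, 266, 268, 270, 272, 274, 276, 278, 280, 282]
exp [[286.7, 197.8], [267.7, 197.9]] seen [230, 232, 234, 236, 238, 240, 242, 244, 246, 248, 250, 252, 254, 256, 258, 260, 262, 267, 269, 271, 273, 275, 277, 279, 281, 283]
```

Call:
servo_tool(rows=[[[0,0,0],[0,-2.5,15],0.35],[[0,0,0],[0,-2.5,33],0.35],[[0,0,0],[0,-2.5,50],0.35],[[0,0,0],[0,-2.5,66],0.35],[[0,0,0],[0,-2.5,78],0.35],[[0,0,0],[0,-2.5,87],0.35],[[0,0,0],[0,-2.5,94],0.35],[[0,0,0],[0,-2.5,97.5],0.35],[[0,0,0],[0,-2.5,97.5],0.35],[[0,0,0],[0,-2.5,97.5],0.35],[[0,0,0],[0,-2.5,97.5],0.35]])

```text
t: 24.43
tool_pos: [479.9, 236.7, 192.4]
ee_rot: [-0.652, 0.758, -0.0, 0.001]
contact_force: [0.0, -0.5, -1.0]
gripper_width: 0.345
grip_force: 0.0
```

Call:
servo_tool(rows=[[[0,0,0],[0,0,0],0],[[0,0,0],[0,0,0],0],[[0,0,0],[0,0,0],0],[[0,0,0],[0,0,0],0],[[0,0,0],[0,0,0],0],[[0,0,0],[0,0,0],0],[[0,0,0],[0,0,0],0],[[0,0,0],[0,0,-5],0.0],[[0,0,0],[0,0,-12],0.0],[[0,0,0],[0,0,-18],0.0],[[0,0,0],[0,0,-21],0.0],[[0,0,0],[0,0,-21],0.0],[[0,0,0],[0,0,-21],0.0]])

```text
t: 25.52
tool_pos: [479.6, 236.6, 212.6]
ee_rot: [-0.652, 0.758, -0.0, 0.0]
contact_force: [0.3, 0.0, -1.3]
gripper_width: 0.132
grip_force: 35.1
```

Call:
servo_tool(rows=[[[0,0,0],[0,6,0],0.0],[[0,0,0],[0,15,0],0.0],[[0,0,0],[0,25,0],0.0],[[0,0,0],[0,35,0],0.0],[[0,0,0],[0,45,0],0.0],[[0,0,0],[0,55,0],0.0],[[0,0,0],[0,65,0],0.0],[[0,0,0],[0,75,0],0.0],[[0,0,0],[0,80,0],0.0],[[0,0,0],[0,80,-4],0.0],[[0,0,0],[0,80,-16],0.0],[[0,0,0],[0,80,-32],0.0],[[0,0,0],[0,80,-50],0.0],[[0,0,0],[0,80,-68],0.0],[[0,0,0],[0,80,-82],0.0],[[0,0,0],[0,80,-88],0.0],[[0,0,0],[0,80,-88],0.0]])

```text
t: 26.93
tool_pos: [401.4, 248.9, 302.4]
ee_rot: [-0.652, 0.758, -0.001, 0.002]
contact_force: [0.1, -0.1, -0.4]
gripper_width: 0.132
grip_force: 35.1
```

Run:
```python
from h import *
from rig import arm
st=arm.get_state();print(st["t"],st["tool_pos"],st["gripper_width"],st["contact_force"]);move(st,[*rack(100),290],1.605)
```

```text
26.9333 [401.41793393 248.8675888  302.43087379] 0.13247525711010077 [ 0.1470014  -0.05357331 -0.4351441 ]
turn [-0.0015, 0.0041, 1.3864] shift [336.8, -116.3, 12.2]
```

Call:
servo_tool(rows=[[[0,0,0.05],[10,0,0],0],[[0,0,0.13],[28,-4,0],0],[[0,0,0.23],[52,-12,0],0],[[0,0,0.33],[78,-21,0],0],[[0,0,0.43],[104,-31,0],0],[[0,0,0.53],[130,-41,0],0],[[0,0,0.63],[156,-51,0],0],[[0,0,0.73],[182,-61,0],0],[[0,0,0.83],[208,-71,0],0],[[0,0,0.93],[234,-81,0],0],[[0,0,1.03],[260,-90,2],0],[[0,0,1.13],[284,-98,5],0],[[0,0,1.23],[305,-105,10],0],[[0,0,1.32],[322,-111,20],0],[[0,0,1.37],[332,-115,32],0],[[0,0,1.3864],[336.8,-116.3,45],0],[[0,0,1.3864],[336.8,-116.3,57],0],[[0,0,1.3864],[336.8,-116.3,57],0],[[0,0,1.3864],[336.8,-116.3,57],0],[[0,0,1.3864],[336.8,-116.3,57],0]])

```text
t: 28.6
tool_pos: [464.9, -101.7, 243.4]
ee_rot: [-0.017, 1.0, 0.0, -0.0]
contact_force: [-0.2, 0.5, 0.8]
gripper_width: 0.134
grip_force: 35.1
```

Run:
```python
from h import *
from rig import arm
st=arm.get_state();print(st["t"],st["tool_pos"],st["gripper_width"],st["contact_force"]);move(st,[*rack(100),124],1.605)
w,I=shot("w10");h=cv2.cvtColor(I,cv2.COLOR_BGR2HSV)
m=((h[...,0]<17)&(h[...,1]>140)).astype(np.uint8)
M0=R.from_quat(st["ee_rot"]).as_matrix()
for dx,dz in((30,-90),(50,-75)):
    a=[proj(w,st["tool_pos"]+M0@np.array([dx,yy,0])+[0,0,dz]) for yy in(-6,6)];r=int(a[0][1]);c=np.flatnonzero(m[r,240:330])+240
    print("exp ring cols",np.round(a,1).tolist(),"seen",c.min() if len(c) else None,c.max() if len(c) else None)
```

```text
28.6 [ 464.87550542 -101.71435206  243.40968372] 0.13428918639575635 [-0.17094517  0.50817481  0.8306633 ]
turn [0.0001, -0.0003, 0.0005] shift [-1.3, 0.2, 119.4]
exp ring cols [[270.0, 175.6], [288.7, 175.6]] seen 265 292
exp ring cols [[269.2, 147.8], [289.8, 147.8]] seen 266 290
```

Call:
servo_tool(rows=[[[0,0,0],[-1.3,0,12],0],[[0,0,0],[-1.3,0,27],0],[[0,0,0],[-1.3,0,41],0],[[0,0,0],[-1.3,0,52],0],[[0,0,0],[-1.3,0,60],0],[[0,0,0],[-1.3,0,68],0],[[0,0,0],[-1.3,0,76],0],[[0,0,0],[-1.3,0,84],0],[[0,0,0],[-1.3,0,92],0],[[0,0,0],[-1.3,0,100],0],[[0,0,0],[-1.3,0,107],0],[[0,0,0],[-1.3,0,112],0],[[0,0,0],[-1.3,0,116],0],[[0,0,0],[-1.3,0,118],0],[[0,0,0],[-1.3,0,120],0],[[0,0,0],[-1.3,0,121.5],0],[[0,0,0],[-1.3,0,121.5],0],[[0,0,0],[-1.3,0,121.5],0]])

```text
t: 30.15
tool_pos: [466.4, -101.9, 123.6]
ee_rot: [-0.017, 1.0, -0.0, 0.001]
contact_force: [-2.0, 2.2, 5.7]
gripper_width: 0.134
grip_force: 36.0
```

Call:
servo_tool(rows=[[[0,0,0],[0,0,0],0.2],[[0,0,0],[0,0,0],0.35],[[0,0,0],[0,0,0],0.35],[[0,0,0],[0,0,0],0.35],[[0,0,0],[0,0,0],0.35],[[0,0,0],[0,0,-8],0.35],[[0,0,0],[0,0,-20],0.35],[[0,0,0],[0,0,-40],0.35],[[0,0,0],[0,0,-65],0.35],[[0,0,0],[0,0,-95],0.35],[[0,0,0],[0,0,-130],0.35],[[0,0,0],[0,0,-165],0.35],[[0,0,0],[0,0,-185],0.35],[[0,0,0],[0,0,-185],0.35],[[0,0,0],[0,0,-185],0.35]])

```text
t: 31.4
tool_pos: [467.3, -102.2, 310.0]
ee_rot: [-0.017, 1.0, -0.001, 0.003]
contact_force: [-0.9, -0.9, 0.5]
gripper_width: 0.35
grip_force: 0.0
```

Run:
```python
from h import *
from rig import arm
st=arm.get_state();print(st["t"],st["tool_pos"])
p=stand(-45,115);print(p);move(st,[*stand(-45,50),330],np.pi-.15);move(st,[*p,300],np.pi-.15)
# check mugs via top blue mask
t=arm.camera_params("top");I=arm.get_image("top");h=cv2.cvtColor(I,cv2.COLOR_RGB2HSV)
m=cv2.inRange(h,(105,180,40),(114,255,130))
for cx,cy in((204,250),(293,172)):
    s=m[cy-25:cy+25,cx-25:cx+25];k=cv2.morphologyEx(s,cv2.MORPH_OPEN,np.ones((9,9)));v,u=np.nonzero(k)
    print(len(u),u.mean()+cx-25,v.mean()+cy-25)
```

```text
31.4 [ 467.31274475 -102.20672781  309.95326022]
[560.99068673 319.93338992]
turn [-0.0054, 0.0029, -1.3864] shift [-96.3, 354.7, -20.3]
turn [-0.0054, 0.0029, -1.3864] shift [-108.1, 418.7, 9.6]
345 204.7159420289855 249.39710144927534
382 293.59424083769636 172.9633507853403
```

Call:
servo_tool(rows=[[[0,0,-0.05],[-5,15,-5],0.35],[[0,0,-0.15],[-12,45,-10],0.35],[[0,0,-0.25],[-21,80,-10],0.35],[[0,0,-0.35],[-30,115,-10],0.35],[[0,0,-0.45],[-39,150,-10],0.35],[[0,0,-0.55],[-48,185,-10],0.35],[[0,0,-0.67],[-57,220,-10],0.35],[[0,0,-0.79],[-66,255,-10],0.35],[[0,0,-0.91],[-75,290,-10],0.35],[[0,0,-1.03],[-84,325,-8],0.35],[[0,0,-1.15],[-92,355,-5],0.35],[[0,0,-1.27],[-99,385,0],0.35],[[0,0,-1.3864],[-105,408,5],0.35],[[0,0,-1.3864],[-108,418.7,9.6],0.35],[[0,0,-1.3864],[-108,418.7,9.6],0.35],[[0,0,-1.3864],[-108,418.7,9.6],0.35],[[0,0,-1.3864],[-108,418.7,9.6],0.35]])

```text
t: 32.87
tool_pos: [559.6, 318.9, 297.2]
ee_rot: [-0.651, 0.759, -0.0, -0.001]
contact_force: [-1.1, 0.1, 1.2]
gripper_width: 0.349
grip_force: 0.0
```

Run:
```python
from h import *
from rig import arm
st=arm.get_state();print(st["t"],st["tool_pos"])
w,I=shot("w11");cv2.imwrite("pics/w11b.png",cv2.resize(I,(800,600),interpolation=cv2.INTER_CUBIC))
for x,y,z in((-52,95,225),(-38,95,225),(-38,135,225),(-52,135,225),(-45,115,225),(-79,100,197),(-79,130,197)):print((x,y,z),np.round(np.array(proj(w,[*stand(x,y),z]))/.7))
move(st,[*stand(-45,115),208],np.pi-.15)
```

```text
32.8667 [559.59812899 318.94714271 297.23813992]
(-52, 95, 225) [412. 290.]
(-38, 95, 225) [379. 290.]
(-38, 135, 225) [381. 375.]
(-52, 135, 225) [412. 375.]
(-45, 115, 225) [396. 334.]
(-79, 100, 197) [467. 283.]
(-79, 130, 197) [464. 341.]
turn [0.0006, -0.0013, -0.0026] shift [-1.3, -1.3, 89.2]
```

View pics/w11b.png

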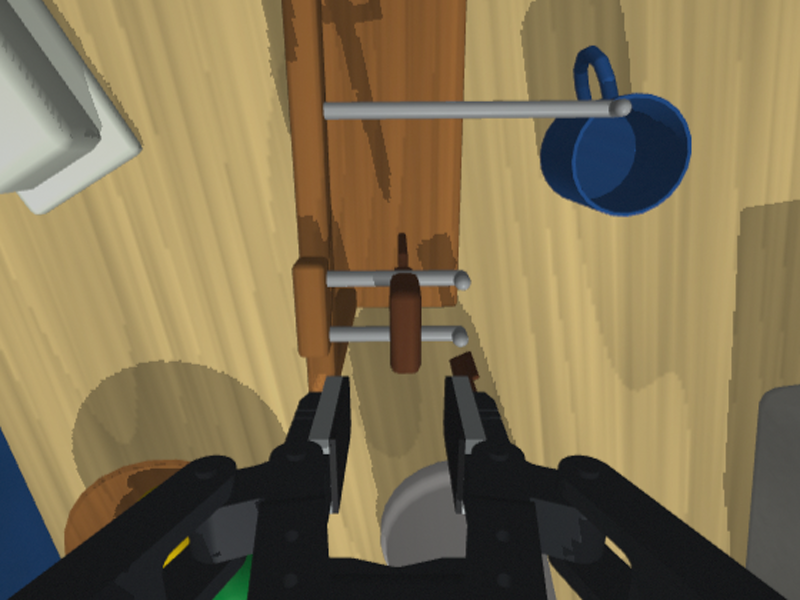

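The spreader head's top is at (390–420, 285–372), so it sits about 4 mm nearer the prong ends than nominal. The prong ends are at (462,281) and (460,336), and the mug's rim is at (632,155). Descend onto the head.

Call:
servo_tool(rows=[[[0,0,0],[0.4,2.7,12],0.3],[[0,0,0],[0.4,2.7,27],0.3],[[0,0,0],[0.4,2.7,42],0.3],[[0,0,0],[0.4,2.7,54],0.3],[[0,0,0],[0.4,2.7,64],0.3],[[0,0,0],[0.4,2.7,72],0.3],[[0,0,0],[0.4,2.7,79],0.3],[[0,0,0],[0.4,2.7,84],0.3],[[0,0,0],[0.4,2.7,86],0.3],[[0,0,0],[0.4,2.7,86],0.3],[[0,0,0],[0.4,2.7,86],0.3],[[0,0,0],[0.4,2.7,86],0.3]])

```text
t: 33.92
tool_pos: [557.4, 320.5, 212.1]
ee_rot: [-0.652, 0.758, -0.0, 0.001]
contact_force: [0.4, 0.5, -0.3]
gripper_width: 0.298
grip_force: 0.0
```

Run:
```python
from h import *
from rig import arm
st=arm.get_state();print(st["t"],st["tool_pos"],st["contact_force"],st["gripper_width"])
w,I=shot("w12");h=cv2.cvtColor(I,cv2.COLOR_BGR2HSV)
M0=R.from_quat(st["ee_rot"]).as_matrix()
for dx in(10,15,18):
    a=[proj(w,st["tool_pos"]+M0@np.array([dx,yy,-13.])) for yy in(-12,0,12)];r=int(a[0][1])
    print(np.round(a).tolist(),[h[r,c].tolist() for c in range(250,308,4)])
```

```text
33.9167 [557.37453703 320.53028459 212.11806133] [ 0.35793774  0.46659861 -0.26634835] 0.298237970968414
[[249.0, 291.0], [280.0, 291.0], [311.0, 291.0]] [[105, 6, 82], [80, 7, 104], [90, 5, 104], [90, 7, 104], [10, 152, 77], [11, 154, 86], [11, 158, 92], [11, 153, 95], [11, 153, 95], [12, 159, 96], [10, 152, 94], [10, 152, 82], [10, 91, 67], [90, 7, 104], [105, 15, 34]]
[[249.0, 279.0], [280.0, 279.0], [312.0, 279.0]] [[21, 103, 134], [22, 104, 133], [22, 105, 131], [21, 102, 130], [11, 155, 79], [11, 151, 86], [11, 155, 92], [11, 156, 93], [10, 157, 94], [11, 160, 97], [10, 151, 93], [10, 155, 82], [11, 141, 49], [22, 102, 143], [22, 90, 51]]
[[248.0, 272.0], [280.0, 272.0], [312.0, 272.0]] [[21, 102, 130], [21, 104, 132], [22, 103, 129], [22, 103, 131], [11, 141, 58], [12, 155, 64], [11, 144, 69], [10, 138, 70], [10, 151, 71], [11, 154, 68], [10, 145, 67], [11, 144, 62], [10, 145, 44], [21, 103, 141], [21, 81, 66]]
```

The head lies centred between the pads (columns 266–298). Grip, lift 14 mm, pull out along the prongs.

Call:
servo_tool(rows=[[[0,0,0],[0,0,0],0],[[0,0,0],[0,0,0],0],[[0,0,0],[0,0,0],0],[[0,0,0],[0,0,0],0],[[0,0,0],[0,0,0],0],[[0,0,0],[0,0,0],0],[[0,0,0],[0,0,-4],0.0],[[0,0,0],[0,0,-9],0.0],[[0,0,0],[0,0,-14],0.0],[[0,0,0],[0,0,-17],0.0],[[0,0,0],[0,0,-17],0.0],[[0,0,0],[0,0,-17],0.0]], newtons=50)

```text
t: 34.97
tool_pos: [557.2, 320.4, 228.6]
ee_rot: [-0.652, 0.758, -0.0, 0.0]
contact_force: [0.6, -0.2, -1.2]
gripper_width: 0.153
grip_force: 50.9
```

Call:
servo_tool(rows=[[[0,0,0],[0,5,0],0.0],[[0,0,0],[0,13,0],0.0],[[0,0,0],[0,22,0],0.0],[[0,0,0],[0,31,0],0.0],[[0,0,0],[0,40,0],0.0],[[0,0,0],[0,49,0],0.0],[[0,0,0],[0,58,0],0.0],[[0,0,0],[0,65,0],0.0],[[0,0,0],[0,70,0],0.0],[[0,0,0],[0,70,-5],0.0],[[0,0,0],[0,70,-18],0.0],[[0,0,0],[0,70,-34],0.0],[[0,0,0],[0,70,-52],0.0],[[0,0,0],[0,70,-68],0.0],[[0,0,0],[0,70,-76],0.0],[[0,0,0],[0,70,-76],0.0],[[0,0,0],[0,70,-76],0.0]])

```text
t: 36.38
tool_pos: [488.3, 330.9, 304.6]
ee_rot: [-0.652, 0.758, -0.0, 0.001]
contact_force: [-1.0, 0.3, -0.8]
gripper_width: 0.158
grip_force: 50.8
```

```bash
cat >> h.py <<'E'
def mug(p,I,approx,z=80,r=40):
    h=cv2.cvtColor(I,cv2.COLOR_BGR2HSV);m=cv2.inRange(h,(104,130,30),(118,255,255))
    n,l,s,c=cv2.connectedComponentsWithStats(m);u,v=np.array(proj(p,approx)).astype(int)
    win=l[max(v-15,0):v+15,max(u-15,0):u+15];k=np.bincount(win[win>0]).argmax()
    ct=max(cv2.findContours((l==k).astype(np.uint8),0,1)[0],key=cv2.contourArea)[:,0]
    ct=ct[(ct[:,0]>1)&(ct[:,0]<558)&(ct[:,1]>1)&(ct[:,1]<418)]
    X=np.array([plane(p,a,b,z)[:2] for a,b in ct]);best=(0,None)
    g=np.array(approx[:2])
    for dx in np.arange(-30,30,1.):
        for dy in np.arange(-30,30,1.):
            d=abs(np.hypot(*(X-g-[dx,dy]).T)-r)<1.2
            if d.sum()>best[0]:best=(d.sum(),g+[dx,dy],d)
    q=X[best[2]];A=np.c_[2*q,np.ones(len(q))];s=np.linalg.lstsq(A,(q**2).sum(1),rcond=None)[0]
    return best[:2],s[:2].round(1),round(np.sqrt(s[2]+s[0]**2+s[1]**2),1),len(X)
E
python3 - <<'E'
from h import *
from rig import arm
st=arm.get_state();print(st["t"],st["tool_pos"])
w11=pickle.load(open("pics/w11.pkl","rb"));print(plane(w11,.7*632,.7*155,80),mug(w11,cv2.imread("pics/w11.png"),[395,272,80]))
w,I=shot("w13");print(proj(w,[395,272,80]),mug(w,I,[395,272,80]))
t=arm.camera_params("top");print(mug(t,arm.get_image("top")[:,:,::-1],[395,272,80]))
h=cv2.cvtColor(I,cv2.COLOR_BGR2HSV)
# spreader tip in view: expected
M0=R.from_quat(st["ee_rot"]).as_matrix();p=st["tool_pos"]+M0@[0,0,152.8];u,v=np.round(proj(w,p)).astype(int);print("tip exp",u,v)
d=((h[...,0]<16)&(h[...,1]>120)&(h[...,2]<110)).astype(np.uint8)
for r in range(max(v-12,0),v+60,6):
    c=np.flatnonzero(d[r,240:320])+240;print(r,(c.min(),c.max(),len(c)) if len(c) else None)
E
```

```text
36.3833 [488.3387847  330.92455101 304.58341213]
[394.83947945 274.91691808  80.        ] ((np.int64(128), array([397., 274.])), array([396.8, 274.2]), np.float64(39.9), 446)
(np.float64(365.1476903104668), np.float64(103.81036771102981)) ((np.int64(133), array([397., 274.])), array([396.8, 274. ]), np.float64(40.0), 302)
((np.int64(28), array([389., 273.])), array([389.3, 272.8]), np.float64(39.9), 81)
tip exp 279 196
184 (np.int64(240), np.int64(281), 19)
190 (np.int64(240), np.int64(281), 17)
196 (np.int64(249), np.int64(282), 10)
202 (np.int64(250), np.int64(282), 10)
208 (np.int64(256), np.int64(282), 11)
214 (np.int64(275), np.int64(282), 8)
220 (np.int64(270), np.int64(286), 17)
226 (np.int64(270), np.int64(287), 18)
232 (np.int64(269), np.int64(287), 19)
238 (np.int64(267), np.int64(289), 23)
244 (np.int64(264), np.int64(292), 29)
250 (np.int64(261), np.int64(293), 33)
```

Run:
```python
from h import *
from rig import arm
st=arm.get_state()
M0=toolR(np.pi-.15);v=M0[:,1];th=.105
for s in(1,-1):
    M=M0@R.from_rotvec([s*th,0,0]).as_matrix()
    if M[:,2]@v<0: break
print(s,M[:,2],M[:,2]@v)
for z in(115,8):
    tip=np.array([396.8,274.1,0])+v*21;tip[2]=z
    T=tip-M@np.array([0,0,152.8]);print(T.round(1));move(st,T,M=M)
```

```text
1 [ 0.1036303  -0.01566219 -0.99449256] -0.10480716882888248
[360.2 279.6 267. ]
turn [0.1066, -0.0012, -0.0001] shift [69.5, 118.4, 36.3]
[360.2 279.6 160. ]
turn [0.1066, -0.0012, -0.0001] shift [69.3, 118.2, 143.3]
```

Call:
servo_tool(rows=[[[0,0,0],[5,8,0],0],[[0.01,0,0],[14,23,0],0],[[0.03,0,0],[25,42,0],0],[[0.05,0,0],[36,62,0],0],[[0.07,0,0],[47,81,0],0],[[0.09,0,0],[58,98,3],0],[[0.105,0,0],[66,111,12],0],[[0.105,0,0],[69.5,118.4,25],0],[[0.105,0,0],[69.5,118.4,36],0],[[0.105,0,0],[69.5,118.4,36],0],[[0.105,0,0],[69.5,118.4,36],0],[[0.105,0,0],[69.5,118.4,36],0]])

```text
t: 37.48
tool_pos: [360.4, 279.7, 268.0]
ee_rot: [-0.651, 0.757, -0.04, 0.034]
contact_force: [-0.5, -0.3, -0.4]
gripper_width: 0.152
grip_force: 50.8
```

Run:
```python
from h import *
from rig import arm
st=arm.get_state();M=R.from_quat(st["ee_rot"]).as_matrix();print(st["t"],st["tool_pos"],"tip",st["tool_pos"]+M@[0,0,152.8],M[:,2])
w,I=shot("w14");print(proj(w,[397,274,80]),mug(w,I,[397,274,80]))
Mt=toolR(np.pi-.15)@R.from_rotvec([.105,0,0]).as_matrix()
for z in(168,161,158):move(st,[360.2,279.6,z],M=Mt)
```

```text
37.4833 [360.4444337  279.71545982 268.02799441] tip [376.1864752  277.25541953 116.06097058] [ 0.10302383 -0.01609974 -0.99454859]
(np.float64(260.5164563128126), np.float64(184.9126803052349)) ((np.int64(109), array([395., 273.])), array([395. , 273.9]), np.float64(39.6), 375)
turn [0.0005, -0.0005, -0.0001] shift [0.1, 10.7, 99.5]
turn [0.0005, -0.0005, -0.0001] shift [0.1, 11.4, 106.4]
turn [0.0005, -0.0005, -0.0001] shift [0.1, 11.7, 109.4]
```

Call:
servo_tool(rows=[[[0,0,0],[0,1,10],0],[[0,0,0],[0,2.4,22],0],[[0,0,0],[0,3.6,34],0],[[0,0,0],[0,4.8,45],0],[[0,0,0],[0,5.9,55],0],[[0,0,0],[0,6.9,64],0],[[0,0,0],[0,7.8,73],0],[[0,0,0],[0,8.7,81],0],[[0,0,0],[0,9.5,88],0],[[0,0,0],[0,10.2,95],0],[[0,0,0],[0,10.8,101],0],[[0,0,0],[0,11.2,105],0],[[0,0,0],[0,11.4,106.4],0],[[0,0,0],[0,11.4,106.4],0],[[0,0,0],[0,11.4,106.4],0]])

```text
t: 38.78
tool_pos: [360.4, 279.9, 161.6]
ee_rot: [-0.651, 0.757, -0.04, 0.034]
contact_force: [-0.6, 0.4, 0.2]
gripper_width: 0.152
grip_force: 50.8
```

Call:
servo_tool(rows=[[[0,0,0],[0,0.1,1],0],[[0,0,0],[0,0.2,2],0],[[0,0,0],[0,0.3,3],0],[[0,0,0],[0,0.3,3],0],[[0,0,0],[0,0.3,3],0]])

```text
t: 39.2
tool_pos: [360.2, 279.8, 158.3]
ee_rot: [-0.651, 0.757, -0.04, 0.034]
contact_force: [-0.5, -0.1, -0.5]
gripper_width: 0.154
grip_force: 50.8
```

Call:
servo_tool(rows=[[[0,0,0],[0,0.1,1],0],[[0,0,0],[0,0.2,2],0],[[0,0,0],[0,0.2,2],0],[[0,0,0],[0,0.2,2],0]])

```text
t: 39.53
tool_pos: [360.4, 279.9, 156.5]
ee_rot: [-0.651, 0.757, -0.04, 0.034]
contact_force: [-0.2, 0.5, 0.8]
gripper_width: 0.153
grip_force: 51.0
```

Call:
servo_tool(rows=[[[0,0,0],[0,0.1,0.7],0],[[0,0,0],[0,0.1,1],0],[[0,0,0],[0,0.1,1],0],[[0,0,0],[0,0.1,1],0]])

```text
t: 39.87
tool_pos: [360.5, 280.0, 156.4]
ee_rot: [-0.651, 0.757, -0.04, 0.035]
contact_force: [-0.5, -0.4, 4.7]
gripper_width: 0.155
grip_force: 51.7
```

The blade touches the mug floor (4.7 N). Release and retreat along the tool axis.

Call:
servo_tool(rows=[[[0,0,0],[0,0,0],0.18],[[0,0,0],[0,0,0],0.22],[[0,0,0],[0,0,0],0.28],[[0,0,0],[0,0,0],0.35],[[0,0,0],[0,0,0],0.4],[[0,0,0],[0,0,0],0.4],[[0,0,0],[0,0,-4],0.4],[[0,0,0],[0,0,-12],0.4],[[0,0,0],[0,0,-24],0.4],[[0,0,0],[0,0,-40],0.4],[[0,0,0],[0,0,-65],0.4],[[0,0,0],[0,0,-95],0.4],[[0,0,0],[0,0,-130],0.4],[[0,0,0],[-30,0,-150],0.4],[[0,0,0],[-60,0,-150],0.4],[[0,0,0],[-100,0,-150],0.4],[[0,0,0],[-120,0,-150],0.4],[[0,0,0],[-120,0,-150],0.4],[[0,0,0],[-120,0,-150],0.4]])

```text
t: 41.45
tool_pos: [362.5, 401.7, 305.0]
ee_rot: [-0.652, 0.756, -0.04, 0.034]
contact_force: [-1.0, -0.4, 0.2]
gripper_width: 0.398
grip_force: 0.0
```

Run:
```python
from h import *
from rig import arm
st=arm.get_state();print(st["t"],st["tool_pos"],st["contact_force"])
s=arm.get_image("scene")[:,:,::-1];w,I=shot("w15");t=arm.get_image("top")[:,:,::-1]
a=cv2.resize(s[175:320,130:490],(800,322),interpolation=cv2.INTER_CUBIC)
b=cv2.resize(I[:280],(462,231));c=cv2.resize(t[150:270,150:400],(338,231))
cv2.imwrite("pics/fin.png",np.vstack([a,np.hstack([b,c])]))
```

```text
41.45 [362.50480702 401.68087651 305.01138528] [-1.00165524 -0.36102705  0.1921588 ]
```

View pics/fin.png

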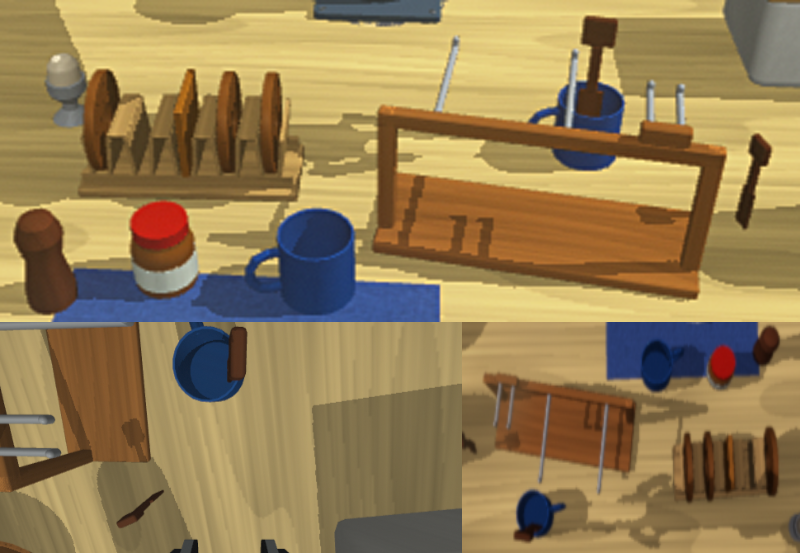

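The final picture shows all three rings upright in the rack at (100,120), (228,120) and (270,120). The slice at (186,105) has not moved. The spreader stands blade down in the near mug at (598,80), both mugs are upright, and the pegs and fork are empty.

```bash
python3 -c "
from rig import arm
print(arm.sign_off())"
```

```text
the job is handed in; nothing more can be done
None
```

The job is handed in: all three ring crispbreads stand fully down in free rack slots, and the large spreader leans blade down in the near blue mug. The last pictures showed both mugs upright and the slice and everything else still in place.

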